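# Put the force gauge's compression heads away in their flip-cap tubes

## Task

Put the force gauge's compression heads away: pull the drawer well out (about 160 mm or more) by its handle, flick open the caps you need, and set every head standing on the rubber mat into a tube of its own, foot first. Then press every cap fully shut while the drawer is still well out, and only after that push the drawer fully home, leaving the other things on the bench where they are.

Things in the scene. Friction and masses are not known exactly. Their poses are not given: they have to be found in the camera images.
- drawer (a joint): how far the drawer is pulled out of the grey bench-top drawer unit (310 mm wide, 120 mm high, 270 mm deep, fixed to the bench), m: 0 fully home, 0.2 at its stop. It slides along the unit's -x, stays where it is left and drags with about 6 N. White front panel 280 mm wide, 10 mm thick, its upper edge 113 mm above the bench; inside, 3 tubes stand fixed in a row with 88 mm pitch
- handle (a point): middle of the drawer's handle, a round steel bar 10 mm thick and 120 mm long across the drawer front, 100 mm above the bench, its centre line 45 mm in front of the panel's outer face (40 mm free behind it). Axes those of the drawer: x points into the unit (the drawer opens to -x), y along the bar, z up. Moves with the drawer
- mouth0 (a point): centre of the mouth of the left (+y) tube in the drawer, 92 mm above the bench, 97 mm behind the front panel's outer face (142 mm behind the handle bar); axes those of the drawer. Clear plastic tube, outer diameter 52 mm, bore 46 mm, 68 mm deep inside, empty at the start; moves with the drawer
- cap0 (a joint): angle of the white flip cap of the left (+y) tube, rad: 0 shut, grows as it opens, stop at 2.2; 1.57 is upright. The hinge has friction (0.03 N m), so the cap stays where it is left. Its hinge axis runs along the drawer's y, 27 mm behind (+x of) the mouth centre and 4 mm above the mouth; the cap is a disc 56 mm across and 8 mm thick with a tab
- tab0 (a point): grip point on the tab of the left (+y) cap, at mid thickness, 74 mm from the hinge axis (when shut: 47 mm in front of the mouth centre, 4 mm above the mouth). The tab is 16 mm wide (along the drawer's y), 8 mm thick; it sticks out 34 mm beyond the disc's edge towards the handle and ends 15 mm beyond this point. 23 mm remain between the shut tab's end and the front panel
- mouth1 (a point): centre of the mouth of the middle tube in the drawer, 92 mm above the bench, 97 mm behind the front panel's outer face (142 mm behind the handle bar); axes those of the drawer. Clear plastic tube, outer diameter 52 mm, bore 46 mm, 68 mm deep inside, empty at the start; moves with the drawer
- cap1 (a joint): angle of the white flip cap of the middle tube, rad: 0 shut, grows as it opens, stop at 2.2; 1.57 is upright. The hinge has friction (0.03 N m), so the cap stays where it is left. Its hinge axis runs along the drawer's y, 27 mm behind (+x of) the mouth centre and 4 mm above the mouth; the cap is a disc 56 mm across and 8 mm thick with a tab
- tab1 (a point): grip point on the tab of the middle cap, at mid thickness, 74 mm from the hinge axis (when shut: 47 mm in front of the mouth centre, 4 mm above the mouth). The tab is 16 mm wide (along the drawer's y), 8 mm thick; it sticks out 34 mm beyond the disc's edge towards the handle and ends 15 mm beyond this point. 23 mm remain between the shut tab's end and the front panel
- mouth2 (a point): centre of the mouth of the right (-y) tube in the drawer, 92 mm above the bench, 97 mm behind the front panel's outer face (142 mm behind the handle bar); axes those of the drawer. Clear plastic tube, outer diameter 52 mm, bore 46 mm, 68 mm deep inside, empty at the start; moves with the drawer
- cap2 (a joint): angle of the white flip cap of the right (-y) tube, rad: 0 shut, grows as it opens, stop at 2.2; 1.57 is upright. The hinge has friction (0.03 N m), so the cap stays where it is left. Its hinge axis runs along the drawer's y, 27 mm behind (+x of) the mouth centre and 4 mm above the mouth; the cap is a disc 56 mm across and 8 mm thick with a tab
- tab2 (a point): grip point on the tab of the right (-y) cap, at mid thickness, 74 mm from the hinge axis (when shut: 47 mm in front of the mouth centre, 4 mm above the mouth). The tab is 16 mm wide (along the drawer's y), 8 mm thick; it sticks out 34 mm beyond the disc's edge towards the handle and ends 15 mm beyond this point. 23 mm remain between the shut tab's end and the front panel
- head0: compression head of the force gauge (two or three alike are present): steel disc foot 36 mm across and 18 mm high, black plastic stem 18 mm across on it, 60 mm high in all, 80 to 160 g; stands upright on a blue rubber mat 3 mm thick beside the drawer. Origin: centre of its underside, z up the stem
- head1: compression head of the force gauge (two or three alike are present): steel disc foot 36 mm across and 18 mm high, black plastic stem 18 mm across on it, 60 mm high in all, 80 to 160 g; stands upright on a blue rubber mat 3 mm thick beside the drawer. Origin: centre of its underside, z up the stem
- head2: compression head of the force gauge (two or three alike are present): steel disc foot 36 mm across and 18 mm high, black plastic stem 18 mm across on it, 60 mm high in all, 80 to 160 g; stands upright on a blue rubber mat 3 mm thick beside the drawer. Origin: centre of its underside, z up the stem
- weight: bystander: brass calibration weight 36 mm across, 55 mm high, on the balance's pan (57 mm above the bench); origin at its underside
- cup: bystander: steel test cylinder, an open cup 42 mm across, 60 mm high, on the bench beyond the rubber mat; origin at its underside
- tape: bystander: roll of tape 90 mm across, 25 mm high, on the bench before the rubber mat; origin at its underside
- driver: bystander: screwdriver 180 mm long lying on the bench beyond the balance
- balance: bystander: bench balance 200 by 200 mm, 45 mm high, with a round pan up to 57 mm, fixed on the bench on the other side of the drawer from the mat; origin at the centre of its underside
There are look-alikes about, which are no part of the job. What is shaped like the head0 but orange is not meant.

How it is judged:
On the way, in this order (a step that is already met when the one before it is completed fails the run):
1. the drawer is pulled out more than 150 mm (value of joint drawer above 0.15 m), for 0.2 s.
2. every head present stands in a tube of its own, the drawer still out (((horizontal distance between head0 and mouth0 below 0.014 m and z of head0 in the frame of mouth0 between -0.08 and -0.055 m) or (horizontal distance between head0 and mouth1 below 0.014 m and z of head0 in the frame of mouth1 between -0.08 and -0.055 m) or (horizontal distance between head0 and mouth2 below 0.014 m and z of head0 in the frame of mouth2 between -0.08 and -0.055 m)) and ((horizontal distance between head1 and mouth0 below 0.014 m and z of head1 in the frame of mouth0 between -0.08 and -0.055 m) or (horizontal distance between head1 and mouth1 below 0.014 m and z of head1 in the frame of mouth1 between -0.08 and -0.055 m) or (horizontal distance between head1 and mouth2 below 0.014 m and z of head1 in the frame of mouth2 between -0.08 and -0.055 m)) and ((horizontal distance between head2 and mouth0 below 0.014 m and z of head2 in the frame of mouth0 between -0.08 and -0.055 m) or (horizontal distance between head2 and mouth1 below 0.014 m and z of head2 in the frame of mouth1 between -0.08 and -0.055 m) or (horizontal distance between head2 and mouth2 below 0.014 m and z of head2 in the frame of mouth2 between -0.08 and -0.055 m)) and value of joint drawer above 0.12 m), for 0.2 s.
3. every cap is shut on its tube, the heads inside and the drawer still out (all of step 2 and value of joint each of cap0, cap1, cap2 below 0.08 rad), for 0.2 s.
At the end, for the whole second after the job is handed in: every head present is in a tube (origin within 14 mm of the tube's axis and 55 to 80 mm below its mouth), all three caps are shut within 0.08 rad, and the drawer is home within 10 mm (((horizontal distance between head0 and mouth0 below 0.014 m and z of head0 in the frame of mouth0 between -0.08 and -0.055 m) or (horizontal distance between head0 and mouth1 below 0.014 m and z of head0 in the frame of mouth1 between -0.08 and -0.055 m) or (horizontal distance between head0 and mouth2 below 0.014 m and z of head0 in the frame of mouth2 between -0.08 and -0.055 m)) and ((horizontal distance between head1 and mouth0 below 0.014 m and z of head1 in the frame of mouth0 between -0.08 and -0.055 m) or (horizontal distance between head1 and mouth1 below 0.014 m and z of head1 in the frame of mouth1 between -0.08 and -0.055 m) or (horizontal distance between head1 and mouth2 below 0.014 m and z of head1 in the frame of mouth2 between -0.08 and -0.055 m)) and ((horizontal distance between head2 and mouth0 below 0.014 m and z of head2 in the frame of mouth0 between -0.08 and -0.055 m) or (horizontal distance between head2 and mouth1 below 0.014 m and z of head2 in the frame of mouth1 between -0.08 and -0.055 m) or (horizontal distance between head2 and mouth2 below 0.014 m and z of head2 in the frame of mouth2 between -0.08 and -0.055 m)) and value of joint each of cap0, cap1, cap2 below 0.08 rad and value of joint drawer below 0.01 m); the robot touches nothing.
It fails at once if the weight is moved more than 40 mm (distance of weight from where it was at the start of the episode above 0.04 m).
It fails at once if the cup is moved more than 40 mm (distance of cup from where it was at the start of the episode above 0.04 m).
It fails at once if the tape is moved more than 40 mm (distance of tape from where it was at the start of the episode above 0.04 m).
It fails at once if the driver is moved more than 40 mm (distance of driver from where it was at the start of the episode above 0.04 m).
Of head0, head1, head2 only 2 to 3 are there at a start; the rules pass over those that are not, and their reading is None.
At some moment in a run one of head0, head1, head2 may be knocked a few centimetres aside while the robot is not near it.
It also fails if it takes over 210 s, if anything falls off the work surface, if the arm or the gripper's body presses on something with over 40 N, if the wrist force passes 120 N, or if a joint passes its speed limit or range.

## Robot

A 7-joint arm with a two-finger parallel gripper is mounted at the origin on the work surface. World frame = base frame: x ahead of the robot, y to its left, z up, the work surface at z = 0. Lengths are in m, angles in rad, forces in N, time in s.
With the tool pointing down it reaches from about 0.4 to 0.85 m from the base axis. Payload 6.9 kg.
Tool frame: the origin (TCP) lies midway between the tips of the shut fingers; the grasp point (between the pads) lies behind it (ctrl.pinch_z is the z of the grasp point in the tool frame, in m); z points along the fingers, y is the line along which they close (so a half turn about z gives the same grasp; the last joint's range is limited). The gripper opens to 85 mm and grips with 20 to 120 N. Pads are 22 mm wide; open, the fingers measure 114 mm over their backs; the gripper's body (76 mm by 85 mm) begins 54 mm behind the grasp point. The pads swing forward as they close: fully open they stand 13 mm farther back than shut.
Start: joints at [-1, 0.507, -0.238, 1.5, 0.126, 1.149, -0.155], TCP at [0.281, 0.558, 0.198] pointing down, gripper open.
Joint ranges: [-3.08, 3.08], [-0.24, 2.05], [-1.43, 1.35], [0, 2.5], [-1.52, 4.66], [0.17, 1.96], [-2.89, 2.89]. Speed limits (rad/s): [2.39, 2.39, 3.14, 3.14, 3.14, 3.14, 3.14].

## Interface

Orientations are given as a unit quaternion [w, x, y, z].
In Python, from station import ctrl, get_state, vision, ticket, models gives the robot as it stands. Calls block until the motion is done:
- ctrl.movep(position, orientation): joint-space move of the TCP to a pose.
- ctrl.movel(position, frame=None, max_speed=0.15): straight line of the TCP; frame=None keeps the orientation; max_speed is the mean speed in m/s.
- ctrl.set_joints(angles): joint-space move.
- ctrl.ungrasp() and ctrl.close_gripper(force=None): open the fingers fully, or close them until they stop; force is the grip in N (None keeps the last).
- ctrl.pause(seconds).
- ctrl.ik(position, orientation): joint angles nearest the present ones, or None.
- get_state(): the state.
- vision.grab_frame(name): name is "side" or "top" or "wrist"; returns (picture, depth): 400x640x3 uint8, blue, green, red; 400x640 float32, m along the optical axis (not along the pixel's ray), 0 where there is no reading.
- vision.camera_info(name): a dict with "mtx" (3x3 intrinsics, pixels), "R" (3x3) and "t" (3): a world point X has camera coordinates R X + t; the wrist camera has in their place "hand_eye" (4x4, takes a point from camera to tool coordinates, whose origin is the TCP and whose axes are the flange's). Camera axes: x right, y down, z forward; pixel columns grow to the right and rows downward; lengths in m; the calibration is good to about 2 mm. A picture is of the moment at which its call begins: read the wrist's pose just before it. camera_info takes no time and is no camera call.
A pose or a line that the arm cannot do raises ctrl.Unreachable and nothing moves.
- ticket.close_job(): hands the job in; it is judged then, once.
Trained networks look in the newest picture that a camera, given by its name, has taken for a name from the list of things; names that differ only in an ending like _2 or _b are one class to them, and where a whole thing is asked for, a point or a joint stands for the part that bears it (a point fixed in the world has none). Each returns a list of dicts, best first, with "p" (0 to 1); they miss things now and then, are a little off and sometimes report something else, mostly with a low value. They report only what shows in the picture. A call takes as long as a camera call. They do not tell look-alikes from the thing itself.
- models.recognise(camera, target): "point" ([column, row] in pixels, amid what is visible of it).
- models.masks_of(camera, target): "mask" (400x640 bool, what is visible of it) and "point" ([column, row] in pixels, amid what is visible of it).
The state is a dict: "time": time; "qpos": joint angles; "qd": joint speeds; "tau": joint torques, N m; "tcp_pos": TCP position; "eef_rot": TCP orientation; "contact_force": force on the tool from outside, world axes, zero at the start; "wrist_torque": the same for the moment, N m; "width": finger opening in m; "gripper_force": force on a finger pad.
Only numpy, scipy, OpenCV 4.12 (cv2) and the standard library are available. Lean on these libraries where they do the work, as an engineer would, in place of code of your own. Each camera call takes 0.05 s, during which the arm holds its last target. There are 200 camera calls.

## Working session

There is one attempt and no reset: what is moved stays moved. The work goes in short steps, each a Python script; the robot and the scene stay as the last script left them, time stands still between calls to the robot, and variables do not carry over. Pictures are saved under pics/ and viewed, at most 14 in all, crops included, and the job is handed in when it is done.

```bash
ls; mkdir -p pics
cat > h.py <<'E'
import numpy as np, cv2
from station import ctrl, get_state, vision, ticket, models
from scipy.spatial.transform import Rotation as Ro
def cloud(cam):
    T=get_state(); im,d=vision.grab_frame(cam); c=vision.camera_info(cam)
    v,u=np.mgrid[:400,:640]; P=np.stack([u,v,np.ones_like(u)],-1)@np.linalg.inv(np.array(c["mtx"])).T*d[...,None]
    if "R" in c: W=(P-np.array(c["t"]))@np.array(c["R"])
    else:
        H=np.array(c["hand_eye"]); q=T["eef_rot"]; R=Ro.from_quat([q[1],q[2],q[3],q[0]]).as_matrix()
        W=(P@H[:3,:3].T+H[:3,3])@R.T+np.array(T["tcp_pos"])
    W[d==0]=np.nan
    return im,W
def down(yaw):  # tool z down, tool y along direction yaw+90deg
    c,s=np.cos(yaw),np.sin(yaw)
    R=np.array([[c,s,0],[s,-c,0],[0,0,-1]])
    q=Ro.from_matrix(R).as_quat(); return [q[3],q[0],q[1],q[2]]
E
python3 - <<'E'
from h import *
s=get_state(); print({k:np.round(v,3) for k,v in s.items()}, ctrl.pinch_z)
for cam in("side","top"):
    im,W=cloud(cam); cv2.imwrite(f"pics/{cam}0.png",im); np.save(f"{cam}0.npy",W)
    for t in("head0","handle","mouth0","tab0","cup","tape","weight","balance","driver"):
        for r in models.masks_of(cam,t):
            m=r["mask"]; print(cam,t,round(r["p"],2),np.round(r["point"]),np.round(np.nanmedian(W[m],0),3),np.round(np.nanmax(W[m][:,2]),3) if m.any() else 0)
E
```

```text
pics
{'time': np.float64(0.0), 'qpos': array([-1.   ,  0.508, -0.238,  1.501,  0.126,  1.149, -0.155]), 'qd': array([ 0.   ,  0.   ,  0.   , -0.001, -0.001,  0.   ,  0.001]), 'tau': array([-2.0000e-03, -6.2060e+01, -2.1870e+00, -2.4965e+01,  1.3000e-02,
        1.2000e-02,  0.0000e+00]), 'tcp_pos': array([0.281, 0.558, 0.197]), 'eef_rot': array([-0.   ,  0.231,  0.973, -0.001]), 'contact_force': array([ 0.939,  0.639, -1.116]), 'wrist_torque': array([-0.038, -0.025,  0.006]), 'gripper_force': np.float64(0.0), 'width': np.float64(0.085)} -0.0187
side head0 0.8 [326. 313.] [0.412 0.362 0.023] 0.345
side head0 0.62 [315. 368.] [0.394 0.5   0.019] 0.063
side head0 0.51 [304. 311.] [0.472 0.37  0.023] 0.065
side handle 0.58 [294. 201.] [0.643 0.048 0.068] 0.58
side mouth0 0.65 [294. 201.] [0.643 0.048 0.068] 0.576
side cup 0.66 [247. 275.] [0.651 0.341 0.041] 0.064
side tape 0.82 [393. 335.] [0.264 0.356 0.024] 0.029
top head0 0.63 [227. 245.] [0.42  0.349 0.024] 0.07
top head0 0.17 [342. 168.] [0.65  0.012 0.062] 0.119
top handle 0.89 [340. 167.] [0.651 0.015 0.061] 0.119
top mouth0 0.72 [340. 170.] [0.649 0.012 0.062] 0.121
top cup 0.72 [233. 167.] [0.661 0.339 0.038] 0.065
top tape 0.66 [218. 288.] [0.297 0.34  0.025] 0.033
top weight 0.61 [462. 227.] [ 0.496 -0.33   0.095] 0.115
top weight 0.33 [339. 168.] [0.649 0.015 0.063] 0.121
top balance 0.87 [456. 225.] [ 0.494 -0.33   0.047] 0.113
top driver 0.71 [340. 167.] [0.65  0.009 0.062] 0.12
top driver 0.66 [473. 173.] [ 0.656 -0.391  0.022] 0.031
```

View pics/top0.png

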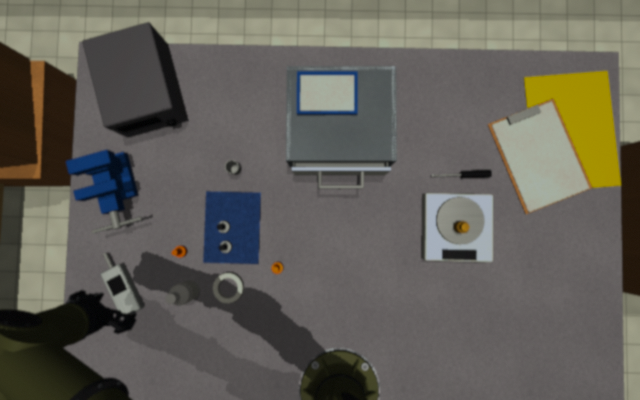

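View pics/side0.png

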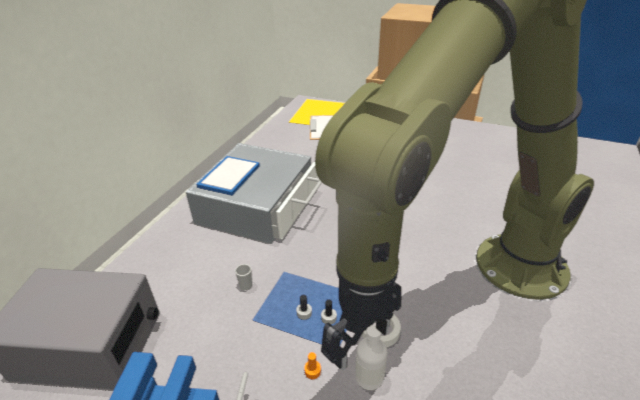

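Top view: black-stem, steel-foot heads stand on the mat at (222,226) and (225,246), about (0.48,0.37) and (0.42,0.36). Orange look-alikes are at (180,251) and (277,268), and a grey bottle at (180,293). All three of those are off the mat, so I reject them. The handle bar is at (341,187), and the weight sits on the balance at (462,227). Next is a wrist close-up of the heads, then the handle.

Run:
```python
from h import *
W=np.load("top0.npy")
c=vision.camera_info("wrist"); print(np.round(c["hand_eye"],3),np.round(c["mtx"],0))
z=W[...,2]
for lo,hi,n in((.114,.13,"unit"),(.085,.125,"hi")):
    m=(z>lo)&(z<hi)&(W[...,0]>.45)&(abs(W[...,1])<.25); p=W[m][:,:2].astype(np.float32); print(n,len(p),cv2.minAreaRect(p),p.min(0),p.max(0))
ctrl.movep([.40,.365,.30],down(0)); 
im,W=cloud("wrist"); cv2.imwrite("pics/w1.png",im); np.save("w1.npy",W)
for r in models.masks_of("wrist","head0"):
    q=W[r["mask"]]; print(round(r["p"],2),np.round(r["point"]),np.round(np.nanmedian(q,0),3),np.nanmax(q[:,2]))
ctrl.movep([.48,.02,.32],down(0)); im,W=cloud("wrist"); cv2.imwrite("pics/w2.png",im); np.save("w2.npy",W)
print(get_state()["time"])
cv2.imwrite("pics/w12.png",np.vstack([cv2.imread("pics/w1.png")[:, :],im])[::1,::1][:800:,:][::,:] if 0 else cv2.resize(np.hstack([cv2.imread("pics/w1.png"),im]),(800,250)))
```

```text
[[-0.    -0.965 -0.264  0.066]
 [ 1.    -0.    -0.     0.001]
 [ 0.    -0.264  0.965 -0.176]
 [ 0.     0.     0.     1.   ]] [[325.   0. 321.]
 [  0. 325. 202.]
 [  0.   0.   1.]]
unit 7964 ((0.7949330806732178, 0.01567360758781433), (0.2957713007926941, 0.310817688703537), 1.1783252954483032) [ 0.6444927  -0.14096937] [0.9458862  0.17191619]
hi 8381 ((0.7702085375785828, 0.015165060758590698), (0.3452308475971222, 0.310817688703537), 1.1783252954483032) [ 0.5965066  -0.14096937] [0.9458862  0.17191619]
0.84 [437. 189.] [0.363 0.203 0.019] 0.06200178720346472
0.79 [230. 159.] [0.405 0.489 0.019] 0.06231180669781697
0.72 [322. 103.] [0.48  0.364 0.021] 0.0648002091650477
0.56 [330. 150.] [0.422 0.357 0.022] 0.0642989390874471
4.2583
```

View pics/w12.png

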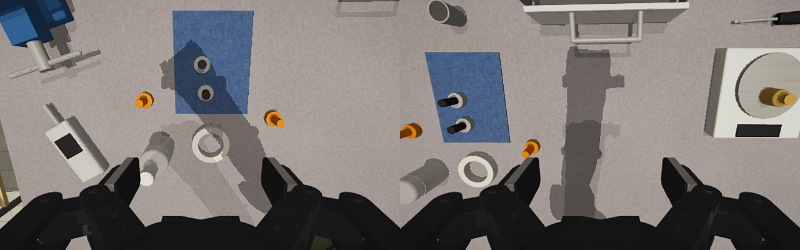

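Wrist view: the two black-stemmed heads on the mat are at (202,64) and (206,93) in the left half, and everything else head-shaped is orange. So there are two heads, for tubes 0 and 2. Next I hook the closed fingers behind the bar and pull.

```bash
cat >> h.py <<'E'
YAW=np.deg2rad(1.18); ex=np.array([np.cos(YAW),np.sin(YAW),0]); ey=np.array([-np.sin(YAW),np.cos(YAW),0]); ez=np.array([0,0,1.])
def bar():  # handle bar centre from wrist cloud
    im,W=cloud("wrist"); z=W[...,2]; m=(z>.095)&(z<.112)
    n,l,st,_=cv2.connectedComponentsWithStats(m.astype(np.uint8))
    return im,W,[(st[i][4],np.round(np.nanmedian(W[l==i],0),4),np.ptp(W[l==i],axis=0).round(3)) for i in range(1,n) if st[i][4]>60]
E
python3 - <<'E'
from h import *
W=np.load("w2.npy"); z=W[...,2]
p=W[(z>.096)&(z<.112)&(W[...,0]>.5)&(W[...,0]<.66)&(abs(W[...,1])<.2)]
h=p[p[:,0]<.615]; print("bar",len(h),h.min(0),np.median(h,0),h.max(0),np.polyfit(h[:,1],h[:,0],1))
q=p[p[:,0]>.63]; print("panel",q.min(0),q.max(0),np.polyfit(q[:,1],q[:,0],1))
b=h[h[:,0]<np.median(h[:,0])+.01]; print(np.percentile(b,[1,50,99],axis=0))
E
```

```text
bar 1255 [ 0.5953452  -0.05195399  0.09826778] [0.60149771 0.01454608 0.10395312] [0.61498867 0.07770263 0.10734707] [-0.01272509  0.60246798]
panel [ 0.63000953 -0.12586695  0.09602986] [0.65930902 0.15348793 0.11199822] [-0.01905298  0.64690699]
[[ 0.59613324 -0.05032858  0.099819  ]
 [ 0.60129787  0.01456946  0.10395387]
 [ 0.61067669  0.07640545  0.10659522]]
```

Run:
```python
from h import *
B=np.array([.602,.0145,0]); Q=down(YAW)
ctrl.close_gripper(30)
ctrl.movep(B+ex*.025+ez*.18,Q)
ctrl.movel(B+ex*.025+ez*.082,max_speed=.1)
print(get_state()["contact_force"],get_state()["tcp_pos"])
ctrl.movel(B+ex*(.025-.203)+ez*.082,max_speed=.08)
s=get_state(); print(s["contact_force"],s["tcp_pos"])
ctrl.movel(np.array(s["tcp_pos"])+ex*.006,max_speed=.05)
ctrl.movel(np.array(get_state()["tcp_pos"])+ez*.15)
ctrl.ungrasp()
ctrl.movep(B+ex*(-.10)+ez*.34,Q)
im,W,r=bar(); print(r); cv2.imwrite("pics/w3.png",im); np.save("w3.npy",W)
for t in("tab0","mouth0","handle"):
    for a in models.masks_of("wrist",t): print(t,round(a["p"],2),np.round(a["point"]),np.nanmedian(W[a["mask"]],0).round(4))
print(get_state()["time"])
```

```text
[-0.32847762 -0.50172518 -0.05161178] [0.62748581 0.01486474 0.08271582]
[ 0.81318996 -0.96317968  0.28684645] [0.42425829 0.01080629 0.0819594 ]
[(np.int32(121), array([0.6704, 0.144 , 0.1095]), array([0.002, 0.093, 0.015])), (np.int32(2489), array([0.6252, 0.0125, 0.1041]), array([0.057, 0.279, 0.017])), (np.int32(384), array([ 0.4969, -0.3303,  0.1026]), array([0.027, 0.027, 0.017])), (np.int32(699), array([0.2985, 0.4415, 0.1038]), array([0.058, 0.042, 0.017]))]
tab0 0.4 [324.  38.] [0.6496 0.0136 0.0792]
mouth0 0.59 [323.  38.] [0.6495 0.0124 0.0781]
handle 0.67 [322.  38.] [0.6494 0.0136 0.0778]
12.6583
```

View pics/w3.png

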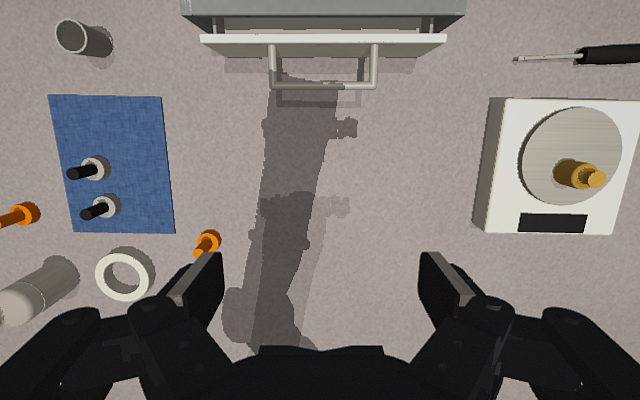

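The wrist view shows the drawer nearly home, with the bar at (323,86), so the hook slipped. I'll measure the bar again.

Run:
```python
from h import *
W=np.load("w3.npy"); z=W[...,2]
p=W[(z>.08)&(z<.118)&(W[...,0]>.5)&(W[...,0]<.66)&(abs(W[...,1])<.2)]
h=p[p[:,0]<.63]
H,e=np.histogram(p[:,0],bins=np.arange(.52,.66,.004)); print(list(zip(e.round(3),H)))
for x in (70,78,82,84,86,88,90,94): print(x,W[x,323].round(4))
```

```text
[(np.float64(0.52), np.int64(0)), (np.float64(0.524), np.int64(0)), (np.float64(0.528), np.int64(0)), (np.float64(0.532), np.int64(0)), (np.float64(0.536), np.int64(0)), (np.float64(0.54), np.int64(0)), (np.float64(0.544), np.int64(0)), (np.float64(0.548), np.int64(0)), (np.float64(0.552), np.int64(0)), (np.float64(0.556), np.int64(0)), (np.float64(0.56), np.int64(0)), (np.float64(0.564), np.int64(0)), (np.float64(0.568), np.int64(0)), (np.float64(0.572), np.int64(0)), (np.float64(0.576), np.int64(0)), (np.float64(0.58), np.int64(0)), (np.float64(0.584), np.int64(0)), (np.float64(0.588), np.int64(0)), (np.float64(0.592), np.int64(6)), (np.float64(0.596), np.int64(326)), (np.float64(0.6), np.int64(387)), (np.float64(0.604), np.int64(259)), (np.float64(0.608), np.int64(62)), (np.float64(0.612), np.int64(55)), (np.float64(0.616), np.int64(63)), (np.float64(0.62), np.int64(67)), (np.float64(0.624), np.int64(63)), (np.float64(0.628), np.int64(65)), (np.float64(0.632), np.int64(61)), (np.float64(0.636), np.int64(61)), (np.float64(0.64), np.int64(126)), (np.float64(0.644), np.int64(1219)), (np.float64(0.648), np.int64(1240)), (np.float64(0.652), np.int64(842))]
70 [0.6304 0.0123 0.001 ]
78 [ 0.6195  0.012  -0.0013]
82 [0.6051 0.0125 0.1016]
84 [0.6026 0.0124 0.105 ]
86 [0.6003 0.0124 0.1049]
88 [0.5983 0.0123 0.1023]
90 [0.6024 0.0117 0.0011]
94 [ 5.968e-01  1.150e-02 -1.000e-04]
```

Run:
```python
from h import *
B=np.array([.602,.0125,0]); Q=down(YAW)
ctrl.close_gripper(30); print("w",get_state()["width"])
ctrl.movep(B+ex*.025+ez*.18,Q)
ctrl.movel(B+ex*.025+ez*.075,max_speed=.1)
for d in(.015,.005,-.01,-.03):
    ctrl.movel(B+ex*d+ez*.075,max_speed=.04)
    s=get_state(); print(d,np.round(s["contact_force"],1),np.round(s["tcp_pos"],4),s["width"])
im,_=vision.grab_frame("side"); 
im2,_=vision.grab_frame("wrist")
cv2.imwrite("pics/s4.png",np.hstack([cv2.resize(im[100:300,200:440],(480,400)),cv2.resize(im2,(320,200)).repeat(2,0)]))
```

```text
w -0.0003284643539769812
0.015 [-0.   0.1 -0.1] [0.6168 0.0129 0.0753] 0.00032997919935160634
0.005 [ 0.4  0.2 -0. ] [0.6068 0.0127 0.0751] 5.6059472828043415e-05
-0.01 [-0.1  1.3 -0.1] [0.592  0.0124 0.0751] -0.0002902229423618979
-0.03 [0.6 0.2 1.3] [0.5721 0.0119 0.0751] 6.960665124436754e-05
```

View pics/s4.png

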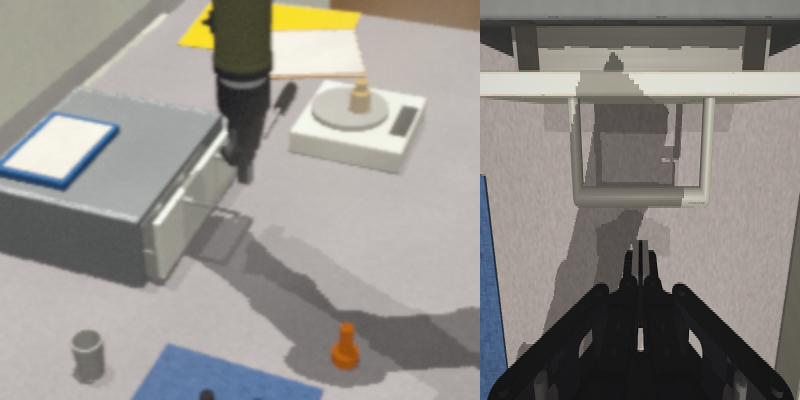

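Run:
```python
from h import *
im,W=cloud("wrist"); print(get_state()["tcp_pos"])
for c in (290,330,360): 
    for r in range(20,260,8): print(c,r,W[r,c].round(3),end=' ')
    print()
```

```text
[0.57226674 0.01190393 0.07501386]
290 20 [0.673 0.026 0.118] 290 28 [0.693 0.035 0.017] 290 36 [0.688 0.035 0.017] 290 44 [0.683 0.035 0.016] 290 52 [0.678 0.035 0.017] 290 60 [0.673 0.035 0.017] 290 68 [0.668 0.035 0.017] 290 76 [0.654 0.027 0.114] 290 84 [0.651 0.027 0.113] 290 92 [0.648 0.027 0.114] 290 100 [0.646 0.031 0.071] 290 108 [ 0.643  0.037 -0.001] 290 116 [ 0.637  0.037 -0.   ] 290 124 [ 0.631  0.037 -0.001] 290 132 [ 0.625  0.037 -0.   ] 290 140 [ 0.62   0.037 -0.   ] 290 148 [0.614 0.037 0.   ] 290 156 [ 0.607  0.037 -0.001] 290 164 [ 0.601  0.037 -0.   ] 290 172 [ 0.595  0.037 -0.   ] 290 180 [ 0.589  0.037 -0.   ] 290 188 [nan nan nan] 290 196 [0.603 0.028 0.106] 290 204 [0.599 0.028 0.105] 290 212 [ 0.562  0.038 -0.001] 290 220 [ 0.555  0.038 -0.001] 290 228 [0.549 0.037 0.001] 290 236 [0.542 0.037 0.   ] 290 244 [ 0.534  0.038 -0.   ] 290 252 [ 0.527  0.038 -0.001] 
330 20 [0.673 0.012 0.118] 330 28 [0.693 0.009 0.018] 330 36 [0.689 0.009 0.016] 330 44 [0.684 0.009 0.016] 330 52 [0.679 0.009 0.017] 330 60 [0.674 0.009 0.018] 330 68 [0.669 0.009 0.017] 330 76 [0.65
[... 870 characters left out ...]
0.654 -0.001  0.114] 360 84 [ 0.651 -0.001  0.113] 360 92 [ 0.648 -0.001  0.113] 360 100 [ 0.647 -0.006  0.07 ] 360 108 [ 0.644 -0.015 -0.001] 360 116 [ 0.638 -0.015 -0.001] 360 124 [ 0.632 -0.015  0.001] 360 132 [ 0.627 -0.016 -0.   ] 360 140 [ 0.621 -0.016  0.001] 360 148 [ 0.615 -0.016 -0.001] 360 156 [ 0.609 -0.017  0.   ] 360 164 [ 0.602 -0.017  0.001] 360 172 [ 0.596 -0.017  0.001] 360 180 [ 0.59  -0.018 -0.001] 360 188 [ 0.606 -0.005  0.102] 360 196 [ 0.603 -0.005  0.104] 360 204 [ 0.599 -0.005  0.104] 360 212 [ 0.564 -0.019  0.001] 360 220 [ 0.557 -0.019  0.   ] 360 228 [ 0.55  -0.02  -0.001] 360 236 [ 0.543 -0.02   0.001] 360 244 [ 0.535 -0.021 -0.001] 360 252 [ 0.529 -0.021  0.   ]
```

Run:
```python
from h import *
im,W=cloud("side")
m=(abs(W[...,0]-.572)<.04)&(abs(W[...,1]-.012)<.05)&(W[...,2]>.03)&(W[...,2]<.3)
p=W[m]; print(len(p))
for lo in np.arange(.04,.3,.01):
    q=p[(p[:,2]>lo)&(p[:,2]<=lo+.01)]
    if len(q): print(round(lo,2),len(q),q.min(0).round(3),q.max(0).round(3))
im,W=cloud("wrist")
m=(W[...,2]>.07)&(W[...,2]<.2)&(W[...,0]<.592)
r,c=np.where(m); p=W[m]
for lo in np.arange(.07,.2,.01):
    q=p[(p[:,2]>lo)&(p[:,2]<=lo+.01)&(abs(p[:,1])<.08)]
    if len(q): print("w",round(lo,2),len(q),q.min(0).round(3),q.max(0).round(3))
print(np.round(get_state()["qpos"],3))
```

```text
1002
0.09 7 [ 0.591 -0.012  0.096] [0.595 0.062 0.1  ]
0.1 58 [ 0.562 -0.026  0.1  ] [0.602 0.061 0.11 ]
0.11 16 [0.558 0.009 0.11 ] [0.577 0.027 0.12 ]
0.12 18 [0.558 0.008 0.121] [0.576 0.027 0.13 ]
0.13 24 [0.558 0.008 0.131] [0.575 0.028 0.14 ]
0.14 12 [0.558 0.005 0.141] [0.574 0.027 0.148]
0.15 25 [ 0.555 -0.017  0.151] [0.578 0.046 0.159]
0.16 31 [ 0.556 -0.029  0.16 ] [0.578 0.055 0.17 ]
0.17 48 [ 0.552 -0.029  0.17 ] [0.581 0.061 0.18 ]
0.18 34 [ 0.552 -0.035  0.18 ] [0.567 0.062 0.189]
0.19 35 [ 0.552 -0.034  0.19 ] [0.567 0.058 0.199]
0.2 52 [ 0.55  -0.001  0.201] [0.589 0.062 0.21 ]
0.21 59 [ 0.549 -0.     0.21 ] [0.576 0.059 0.22 ]
0.22 38 [0.557 0.022 0.22 ] [0.578 0.054 0.23 ]
0.23 39 [0.533 0.005 0.23 ] [0.589 0.051 0.24 ]
0.24 83 [0.532 0.005 0.24 ] [0.597 0.053 0.25 ]
0.25 88 [0.532 0.008 0.25 ] [0.603 0.051 0.26 ]
0.26 85 [0.532 0.006 0.26 ] [0.602 0.052 0.27 ]
0.27 85 [0.532 0.008 0.27 ] [0.606 0.052 0.28 ]
0.28 130 [ 0.532 -0.008  0.28 ] [0.603 0.051 0.29 ]
0.29 35 [0.535 0.021 0.29 ] [0.6   0.053 0.3  ]
w 0.11 321 [0.579 0.    0.112] [0.585 0.026 0.12 ]
w 0.12 634 [ 0.579 -0.001  0.12 ] [0.585 0.027 0.13 ]
w 0.13 691 [ 0.579 -0.001  0.13 ] [0.585 0.027 0.14 ]
w 0.14 965 [ 0.562 -0.007  0.14 ] [0.587 0.033 0.15 ]
w 0.15 2901 [ 0.561 -0.022  0.15 ] [0.588 0.048 0.16 ]
w 0.16 6845 [ 0.563 -0.03   0.16 ] [0.588 0.055 0.17 ]
w 0.17 7000 [ 0.564 -0.037  0.17 ] [0.592 0.065 0.18 ]
w 0.18 12930 [ 0.566 -0.046  0.18 ] [0.592 0.072 0.19 ]
w 0.19 13787 [ 0.576 -0.049  0.19 ] [0.592 0.076 0.2  ]
[-0.466  0.636  0.655  1.812 -0.496  0.864 -1.125]
```

Both cameras put the real fingertips about 35 mm above the reported TCP, so the fingers swept over the bar. I'll measure the offset by touching bare bench.

Run:
```python
from h import *
ctrl.movel([.45,.1,.12]); ctrl.movel([.45,.1,.01],max_speed=.08)
f0=np.array(get_state()["contact_force"]); z=.01
while z>-.06:
    z-=.0015; ctrl.movel([.45,.1,z],max_speed=.03); s=get_state()
    f=np.array(s["contact_force"])-f0
    if abs(f[2])>3: break
print(z,s["tcp_pos"],f)
ctrl.movel([.45,.1,.12]); print(get_state()["time"])
```

```text
-0.03350000000000001 [ 0.45012894  0.10001396 -0.03311702] [-1.09554641 -0.85587428  7.15198957]
28.825
```

```bash
cat >> h.py <<'E'
OFF=np.array([0,0,.0325])  # measured: real shut-finger tip is this far above the reported TCP
Q=down(YAW)
def tip(): return np.array(get_state()["tcp_pos"])+OFF
def L(p,v=.12): ctrl.movel(np.asarray(p)-OFF,max_speed=v)
def J(p,q=None): ctrl.movep(np.asarray(p)-OFF,Q if q is None else q)
def F(): return np.round(get_state()["contact_force"],1)
E
python3 - <<'E'
from h import *
B=np.array([.602,.0125,0])
J(B+ex*.025+ez*.16); L(B+ex*.025+ez*.082); print(F())
L(B+ex*(-.03)+ez*.082,.06); print(F(),tip())
L(B+ex*(.025-.207)+ez*.082,.08); print(F(),tip())
L(tip()+ex*.004,.05); L(tip()+ez*.14); ctrl.ungrasp()
J(B+ex*(-.17)+ez*.34)
im,W=cloud("wrist"); cv2.imwrite("pics/w5.png",im); np.save("w5.npy",W)
for t in("tab0","mouth0","handle","head0"):
    for a in models.masks_of("wrist",t): print(t,round(a["p"],2),np.round(a["point"]),np.nanmedian(W[a["mask"]],0).round(4))
print(get_state()["time"])
E
```

```text
[-0.9 -0.3  0. ]
[ 5.4 -0.  -0.9] [0.57281998 0.01177601 0.08251738]
[ 52.7   4.7 -22.6] [0.44363293 0.00751097 0.08652046]
tab0 0.93 [402.  52.] [ 0.5683 -0.0754  0.0998]
tab0 0.76 [322.  48.] [0.567  0.0118 0.0998]
tab0 0.68 [241.  47.] [0.565  0.099  0.0998]
mouth0 0.9 [321.  70.] [0.5499 0.0115 0.0478]
handle 0.67 [319.  70.] [0.5496 0.0117 0.0469]
handle 0.22 [621.   3.] [ 0.6459 -0.371   0.0152]
head0 0.97 [ 80. 166.] [0.4213 0.3484 0.0218]
head0 0.79 [  4. 174.] [0.4017 0.478  0.0078]
head0 0.78 [ 66. 124.] [0.4804 0.3564 0.0223]
head0 0.59 [194. 208.] [0.3642 0.1912 0.0188]
head0 0.21 [244.  49.] [0.5649 0.0995 0.0998]
37.1417
```

View pics/w5.png

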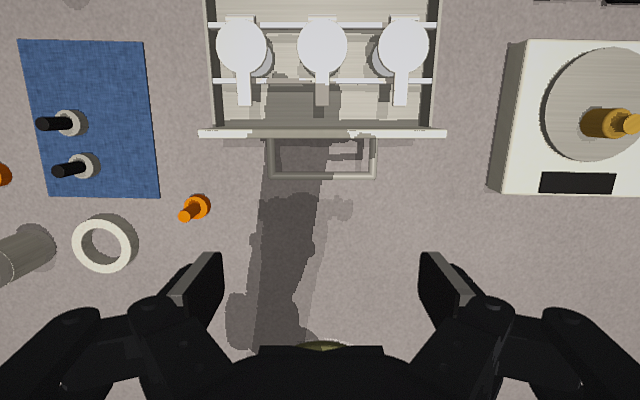

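The drawer is out: caps' discs at (241,45), (322,45), (402,45) with tabs towards the viewer, ends at rows ~104. The heads are still at (72,122) and (85,165).

Run:
```python
from h import *
W=np.load("w5.npy")
B=W@np.stack([ex,ey,ez],1)  # drawer-aligned coords
def st(n,m): p=B[m]; print(n,len(p),np.percentile(p,1,axis=0).round(4),np.median(p,0).round(4),np.percentile(p,99,axis=0).round(4))
r,c=np.mgrid[:400,:640]; z=W[...,2]
for n,c0 in(("c0",241),("c1",322),("c2",402)):
    m=(abs(c-c0)<38)&(r>5)&(r<110)&(z>.096)&(z<.104); st(n,m)
    t=m&(B[...,0]<.525)&(z>.098); st(n+"tab",t); st(n+"disc",m&(B[...,0]>.54))
st("bar",(z>.098)&(z<.108)&(W[...,0]<.43)&(abs(W[...,1])<.08))
m=(z>.11)&(z<.116)&(abs(W[...,1])<.17)&(W[...,0]<.5);st("panel",m); print(np.polyfit(W[m][:,1],W[m][:,0],1))
```

```text
c0 2855 [0.5108 0.0624 0.0973] [0.5669 0.088  0.0998] [0.5998 0.1136 0.1018]
c0tab 222 [0.5086 0.0804 0.0981] [0.5172 0.0879 0.0998] [0.5248 0.0959 0.1016]
c0disc 2414 [0.5415 0.062  0.0974] [0.571  0.088  0.0998] [0.6002 0.1138 0.1018]
c1 2811 [ 0.5108 -0.0248  0.0976] [5.669e-01 2.000e-04 9.980e-02] [0.5996 0.026  0.1016]
c1tab 216 [ 0.5087 -0.0067  0.0982] [5.167e-01 1.000e-04 9.980e-02] [0.5248 0.008  0.1015]
c1disc 2398 [ 0.5415 -0.025   0.0976] [5.71e-01 2.00e-04 9.98e-02] [0.6001 0.0261 0.1017]
c2 2861 [ 0.5104 -0.1129  0.0971] [ 0.5669 -0.087   0.0998] [ 0.5996 -0.0614  0.1018]
c2tab 226 [ 0.5087 -0.0952  0.0982] [ 0.5173 -0.0873  0.0998] [ 0.5248 -0.0797  0.1014]
c2disc 2418 [ 0.5416 -0.113   0.0975] [ 0.5709 -0.087   0.0998] [ 0.6001 -0.0612  0.1018]
bar 557 [ 0.4238 -0.0611  0.1017] [0.4269 0.0082 0.1043] [0.4305 0.0627 0.1064]
panel 2228 [ 0.4738 -0.1359  0.1106] [0.4784 0.0006 0.1127] [0.4828 0.1368 0.1146]
[-0.02111329  0.47844456]
```

Run:
```python
from h import *
W=np.load("w5.npy"); B=W@np.stack([ex,ey,ez],1)
for r in(60,80,100):
  for c in list(range(198,222,3))+list(range(425,447,3)): print(r,c,B[r,c,1:].round(3),end=";")
  print()
```

```text
60 198 [ 0.171 -0.001];60 201 [ 0.167 -0.   ];60 204 [0.162 0.   ];60 207 [0.139 0.058];60 210 [0.136 0.056];60 213 [0.136 0.046];60 216 [0.136 0.032];60 219 [0.136 0.019];60 425 [-0.136  0.021];60 428 [-0.136  0.034];60 431 [-0.135  0.047];60 434 [-0.135  0.059];60 437 [-0.159 -0.001];60 440 [-0.163 -0.001];60 443 [-0.167 -0.001];60 446 [-0.171  0.001];
80 198 [ 0.173 -0.   ];80 201 [ 0.169 -0.001];80 204 [0.165 0.001];80 207 [ 0.161 -0.   ];80 210 [0.138 0.058];80 213 [0.134 0.058];80 216 [0.131 0.056];80 219 [0.127 0.059];80 425 [-0.127  0.056];80 428 [-0.13   0.058];80 431 [-0.134  0.058];80 434 [-0.138  0.056];80 437 [-0.161  0.   ];80 440 [-0.165 -0.001];80 443 [-0.169 -0.   ];80 446 [-0.174 -0.001];
100 198 [0.176 0.001];100 201 [0.172 0.001];100 204 [ 0.168 -0.001];100 207 [0.163 0.   ];100 210 [0.14  0.058];100 213 [0.136 0.058];100 216 [0.137 0.045];100 219 [0.137 0.032];100 425 [-0.135  0.036];100 428 [-0.136  0.048];100 431 [-0.137  0.057];100 434 [-0.16  -0.001];100 437 [-0.164 -0.001];100 440 [-0.168 -0.   ];100 443 [-0.172 -0.001];100 446 [-0.176  0.   ];
```

```bash
cat >> h.py <<'E'
HX,HZ,R=.5975,.096,.0745
def D(x,y,z): return ex*x+ey*y+ez*z
def tab(y,a,dz=-.010,r=R): return D(HX-r*np.cos(a),y,HZ+r*np.sin(a)+dz)
TY={0:.088,1:0.,2:-.087}
E
python3 - <<'E'
from h import *
for i in(0,2):
    y=TY[i]; ctrl.ungrasp()
    J(tab(y,0)+ez*.12); L(tab(y,0)+ez*.03); L(tab(y,0),.05); print(F())
    ctrl.close_gripper(25); print("w",get_state()["width"],F())
    for a in np.arange(.15,2.06,.19): L(tab(y,a),.08)
    print(a,F(),tip(),get_state()["width"])
    ctrl.ungrasp(); L(tip()+ez*.08)
J(D(.45,0,.34)); im,W=cloud("wrist"); cv2.imwrite("pics/w6.png",im); np.save("w6.npy",W); print(get_state()["time"])
E
```

```text
[-0.3  0.8  0.8]
w 0.015166389121339085 [-0.5 -1.7  1.7]
2.05 [ 1.8 -4.   5.7] [0.63122329 0.1010255  0.15295526] 0.014330980410240677
[-0.1 -1.1 -0.2]
w 0.014957508773695378 [-1.4 -4.4  1. ]
2.05 [ 1.2 -4.   5.1] [ 0.63490265 -0.07508611  0.15284164] 0.015271413456772968
54.7917
```

View pics/w6.png

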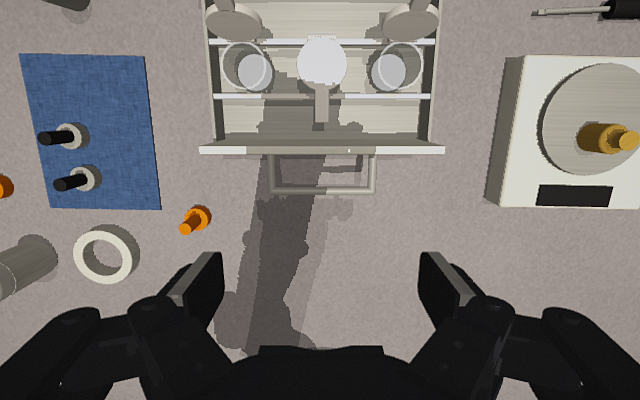

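Both caps stand open and their tubes at (247,68) and (394,68) are clear and empty. Now the heads, each located again just before its grasp.

```bash
cat >> h.py <<'E'
MX=.5705
def heads():
    J([.38,.35,.36]); im,W=cloud("wrist"); z=W[...,2]
    m=(z>.054)&(z<.070)&(W[...,0]>.30)&(W[...,0]<.60)&(W[...,1]>.22)&(W[...,1]<.48)&(im.max(-1)<90)
    n,l,st,_=cv2.connectedComponentsWithStats(m.astype(np.uint8)); out=[]
    for i in range(1,n):
        p=W[l==i]; top=p[p[:,2]>np.percentile(p[:,2],60)-.003]
        if st[i][4]>15: out.append(np.r_[(top.min(0)+top.max(0))[:2]/2,np.median(top[:,2]),len(p)])
    return sorted(out,key=lambda a:a[0]),im
def pick(h):
    ctrl.ungrasp(); J([h[0],h[1],.15],down(0)); L([h[0],h[1],.047],.08); print(F())
    ctrl.close_gripper(40); L([h[0],h[1],.25]); w=get_state()["width"]; print("grip",w); return w
E
python3 - <<'E'
from h import *
hs,im=heads(); print(hs)
if len(hs)==2 and pick(hs[0])>.012:
    y=TY[0]; J(D(MX,y,.25)); L(D(MX,y,.13)); im,W=cloud("wrist"); cv2.imwrite("pics/w7.png",im); print(F(),tip(),get_state()["width"])
print(get_state()["time"])
E
```

```text
[array([4.19458898e-01, 3.55934196e-01, 6.27377431e-02, 1.43000000e+02]), array([4.79134373e-01, 3.63806247e-01, 6.29442660e-02, 1.55000000e+02])]
[0.4 0.4 0. ]
grip 0.015787897191435637
[ 1.   0.2 -1. ] [0.5691564  0.09971566 0.1307978 ] 0.016209179991922916
63.5
```

View pics/w7.png

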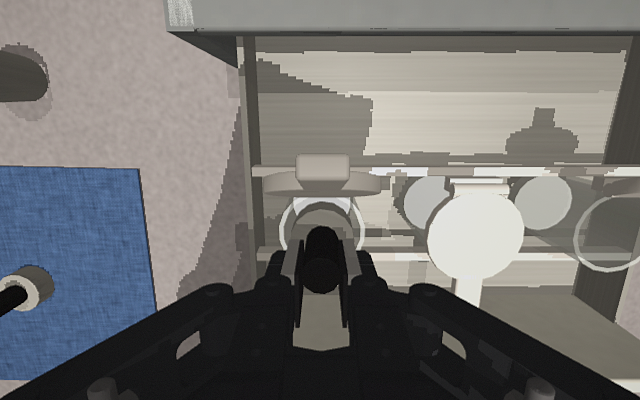

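The head hangs over tube 0, centred on its rim at (321,235). Lower and release, then take the second head to tube 2.

Run:
```python
from h import *
y=TY[0]; L(D(MX,y,.097),.04); print(F(),tip(),get_state()["width"])
ctrl.pause(.2); print(F())
if np.abs(F()).max()<8:
    ctrl.ungrasp(); L(D(MX,y,.25))
    hs,im=heads(); print(hs)
    if len(hs)==1 and pick(hs[0])>.012:
        y=TY[2]; J(D(MX,y,.25)); L(D(MX,y,.13)); print(F(),get_state()["width"]); L(D(MX,y,.097),.04); ctrl.pause(.2); print(F(),get_state()["width"])
        if np.abs(F()).max()<8:
            ctrl.ungrasp(); L(D(MX,y,.25)); 
J(D(.46,0,.34)); im,W=cloud("wrist"); cv2.imwrite("pics/w8.png",im); np.save("w8.npy",W)
print(get_state()["time"])
```

```text
[-0.   0.3 -1.7] [0.56877085 0.09967096 0.09721803] 0.016233050843596896
[ 0.1  0.5 -0.8]
[array([4.79883140e-01, 3.63331567e-01, 6.27079464e-02, 1.54000000e+02])]
[-0.9  0.7  0.4]
grip 0.016204007256469637
[ 0.1 -0.4 -1.1] 0.015953021473930466
[-0.4  0.1 -1.6] 0.01622660436393352
79.975
```

View pics/w8.png

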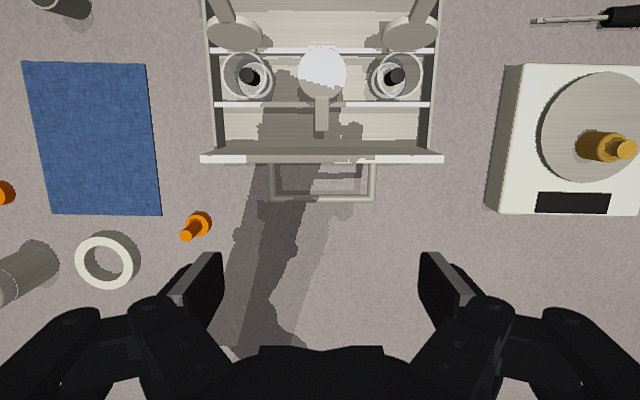

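Both heads stand in their tubes, with stems at (250,77) and (396,76), and the mat is empty. Next I shut and press the caps.

Run:
```python
from h import *
for i in(0,2):
    y=TY[i]; ctrl.ungrasp(); p=tab(y,2.05)
    J(p+ez*.10); L(p,.06); print(F()); ctrl.close_gripper(25); print("w",get_state()["width"],F())
    for a in np.r_[np.arange(1.86,.1,-.19),.02]: L(tab(y,a),.08)
    print(F(),get_state()["width"]); ctrl.ungrasp(); L(tip()+ez*.10)
ctrl.close_gripper(25)
for i in(0,1,2):
    y=TY[i]; J(D(MX-.012,y,.16)); L(D(MX-.012,y,.106),.06); f0=F(); z=.106
    while z>.085:
        z-=.001; L(D(MX-.012,y,z),.03)
        if F()[2]-f0[2]>12: break
    ctrl.pause(.3); print(i,z,tip()[2],F()-f0); L(D(MX-.012,y,.17))
J(D(.45,0,.34)); im,W=cloud("wrist"); cv2.imwrite("pics/w9.png",im)
B=W@np.stack([ex,ey,ez],1)
for i in(0,1,2):
    for lo,hi in((.508,.53),(.545,.575),(.575,.597)):
        m=(B[...,0]>lo)&(B[...,0]<hi)&(abs(B[...,1]-TY[i])<.007)&(B[...,2]>.06); print(i,lo,m.sum(),np.nanmedian(B[m],0).round(4))
print(get_state()["time"])
```

```text
[0.3 0.7 0.2]
w 0.01498861298261475 [-0.  -1.8  0. ]
[-0.7 -5.3  1.4] 0.014847478902876205
[-0.  -0.5 -0.1]
w 0.015023790685881238 [-0.3 -3.5  0.3]
[-1.3 -6.6  0.3] 0.015552160042175535
0 0.09799999999999999 0.09906615493507395 [-3.9  0.1 11.9]
1 0.09699999999999999 0.09882120033717076 [-4.2  2.3 17.5]
2 0.09699999999999999 0.0987992967779803 [-6.5  2.6 17.9]
0 0.508 235 [0.5195 0.0881 0.0996]
0 0.545 370 [0.5598 0.0881 0.0998]
0 0.575 293 [0.5861 0.088  0.0998]
1 0.508 244 [ 5.196e-01 -1.000e-04  9.970e-02]
1 0.545 374 [ 0.5598 -0.      0.0999]
1 0.575 296 [0.586  0.     0.0999]
2 0.508 232 [ 0.5196 -0.0872  0.0999]
2 0.545 371 [ 0.5599 -0.087   0.0999]
2 0.575 289 [ 0.5861 -0.087   0.0999]
113.575
```

View pics/w9.png

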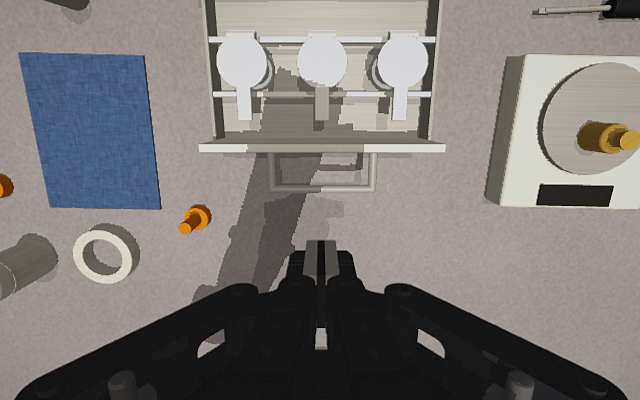

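All three caps are flat at z≈0.0998. Now push the drawer home by the bar.

Run:
```python
from h import *
J(D(.398,0,.18)); L(D(.398,0,.085),.08); print(F())
L(D(.58,0,.085),.08); f0=F(); print(f0,tip()); x=.58
while x<.64:
    x+=.002; L(D(x,0,.085),.03)
    if F()[0]<-22: break
ctrl.pause(.3); print(x,tip(),F())
L(D(x-.04,0,.085)); L(D(x-.04,0,.2)); J(D(.48,0,.34)); im,W=cloud("wrist"); cv2.imwrite("pics/w10.png",im)
B=W@np.stack([ex,ey,ez],1); z=B[...,2]
m=(z>.098)&(z<.108)&(B[...,0]<.64)&(B[...,0]>.55)&(abs(B[...,1])<.05); print("bar",np.nanmedian(B[m],0))
m=(z>.110)&(z<.116)&(abs(B[...,1])<.13); print("panel",np.percentile(B[m],[2,50,98],axis=0)); m=(z>.1165)&(z<.125)&(abs(B[...,1])<.1); print("unit",np.percentile(B[m],[2,50],axis=0))
print(get_state()["time"],F())
```

```text
[ 0.1 -0.   0.3]
[-4.5  0.9  2.8] [0.57849086 0.0122183  0.08451571]
0.618 [0.61085871 0.01299363 0.08442873] [-25.2   2.5  12.1]
bar [ 6.26916237e-01 -1.24640021e-04  1.03866010e-01]Traceback (most recent call last):
  File "<stdin>", line 11, in <module>
    return _quantile_unchecked(
        a, q, axis, out, overwrite_input, method, keepdims, weights)
    return _ureduce(a,
                    func=_quantile_ureduce_func,
    ...<5 lines>...
                    overwrite_input=overwrite_input,
                    method=method)
    r = func(a, **kwargs)
    result = _quantile(arr,
                       quantiles=q,
    ...<2 lines>...
                       out=out,
                       weights=wgt)
    slices_having_nans = np.isnan(arr[-1, ...])
                                  ~~~^^^^^^^^^
IndexError: index -1 is out of bounds for axis 0 with size 0
```

View pics/w10.png

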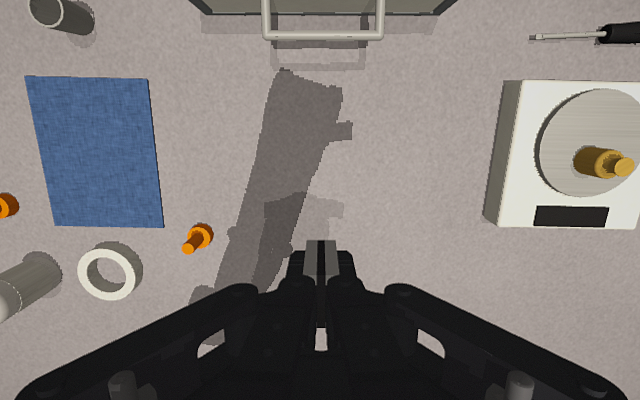

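The drawer is home: the bar is at 0.627, exactly 0.200 m in from where it stood open, and the push met its stop at 25 N. The bystanders are where they were, and the gripper is clear.

Run:
```python
from h import *
print(ticket.close_job(), get_state()["time"])
```

```text
the job is handed in; nothing more can be done
the job is handed in; nothing more can be done
```

The job is handed in, with no verdict returned: both heads are in the outer tubes (left and right), all three caps are pressed shut, the drawer is fully home and the bystanders look undisturbed.

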